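# Index the welding turntable to the set station and lock it

### The job

Push the upright handle round to turn the welding turntable until the black index line on its rim points at the setting pin, then push the lock lever in towards the turntable until its tooth is fully home in the notch, and leave the lever and handle clear. Only push with the fingertips or the outside of the fingers and push gently: do not pinch or lift anything, do not touch the pipe standing on the turntable, and leave the soapstone holder and the two flat bars beside the base where they lie.

Things in the scene. Friction and masses are not known exactly. Their poses are not given: they have to be found in the camera images.
- turntable_base: Fixed base of a bench indexing turntable: grey square bed plate 250 x 250 x 14 mm, dark drum and, on the side facing the robot, a raised sector (radius 95 to 117 mm, top 35 mm above the welding table) with white lines every 5 degrees, long ones every 20. Origin: on the turntable's axis, at the underside. The sector's middle lies towards its -x.
- setting_pin: Headed bright steel pin, 14 mm across, 19 mm tall, fixed in one of six holes in the graduated sector, 109 mm from the turntable's axis, 40, 60 or 80 degrees to either side of the sector's middle, each in line with a long scale line; it marks the wanted station. The other holes hold flat black plugs 10 mm across, 2 mm high. Origin: pin's underside, 35 mm above the welding table.
- turntable (a joint): Angle of the turntable about its upright axis, rad, positive counter-clockwise seen from above, 0 with the index line at the sector's middle (base -x). Starts at -0.35 to 0.35; turns both ways without a stop; stiff (0.2 N m of friction, 3 N at its handle), stays where left. At each long scale line one of the 18 notches in its rim faces the lock tooth.
- index_mark (a point): Outer end of the black index line, 3 mm wide, on the turntable's rim: 92 mm from the axis, 35 mm above the welding table. Its frame turns with the turntable; its -x axis points straight outward along the index line.
- turn_handle (a point): Point on the axis of the turntable's upright handle, 75 mm above the welding table, 66 mm from the turntable's axis, on the radius of the index line. The handle is a black sleeve 16 mm in diameter, from 51 to 93 mm above the welding table, over a flange 22 mm across whose top is 47 mm high.
- table_centre (a point): Centre of the turntable's round steel faceplate (radius 84 mm), on its axis, on the top face, 43 mm above the welding table.
- lock_lever (a joint): Angle of the lock lever about its upright pivot, rad: 0 = tooth fully home in a notch (end stop), 0.45 = fully out. Starts at 0.26 to 0.42, needs 1 N at the grip, stays where left. Its round tooth (12 mm) enters a notch (15 mm mouth) only if the index line is within about 2.5 degrees of the scale line, then draws the turntable true; else it stops on the rim at about 0.19.
- lock_grip (a point): Point on the axis of the lock lever's upright black grip, 66 mm above the welding table, right of the turntable (-y of the base), 125 mm from the pivot. Grip 16 mm in diameter, from 46 to 84 mm above the welding table, over the lever's bar (top 35 mm high). Its frame turns with the lever: -y is the way to push it in, towards the turntable; +y points away from it.
- lock_pivot (a point): Pivot axis of the lock lever, at the far right of the base, 36 mm above the welding table; a bolt head there reaches 43 mm.
- pipe_c: Pipe off-cut, 42 mm in diameter, 50 mm tall, loose, standing on the middle of the turntable over a low spigot, top 93 mm above the welding table; not to be touched. Origin: centre of its underside.
- soapstone_holder: Brass soapstone holder, 12 x 139 x 14 mm, loose, lying left of the base; leave it. Origin: underside centre.
- flat_a: Flat steel bar piece with drilled holes, 30 x 110 x 8 mm, loose, lying beyond the base; leave it. Origin: underside centre.
- flat_b: Flat steel bar piece with drilled holes, 40 x 85 x 10 mm, loose, lying left of the base; leave it. Origin: underside centre.

How it is judged:
By the outcome, as a careful person would: the job done as asked, in the order asked, and still so for the second after the job is handed in, with the robot touching nothing.
It also fails if it takes over 58 s, if anything falls off the work surface, if the arm or the gripper's body presses on something with over 40 N, if the wrist force passes 120 N, or if a joint passes its speed limit or range.

### The arm

A 7-joint arm with a two-finger parallel gripper is mounted at the origin on a cart in front of the work surface, level with it; the furniture and walls round the work are solid. World frame = base frame: x ahead of the robot, y to its left, z up, the work surface at z = 0. Lengths are in mm, angles in degrees, forces in N, time in s.
With the tool pointing down it reaches from about 350 to 900 mm from the base axis. Payload 8.1 kg.
Tool frame: the origin (TCP) lies midway between the tips of the shut fingers; the grasp point (between the pads) lies behind it (env.grip_point_offset is the z of the grasp point in the tool frame, in mm); z points along the fingers, y is the line along which they close (so a half turn about z gives the same grasp; the last joint's range is limited). The gripper opens to 92 mm and grips with 3 to 60 N. Pads are 19 mm wide; open, the fingers measure 130 mm over their backs; the gripper's body (75 mm by 190 mm) begins 47 mm behind the grasp point.
Start: joints at [62.246, 24.895, 1.432, 90.138, -0.665, 64.973, -4.303], TCP at [232.848, -580.02, 226.742] pointing down, gripper open.
Joint ranges: [-149.89, 149.89], [-25.12, 119.58], [-72.63, 75.52], [4.76, 147.25], [-75.54, 255.54], [6.69, 114.76], [-157.13, 157.13]. Speed limits (degrees/s): [127.2, 127.2, 172.46, 172.46, 180, 180, 180].

### API

Orientations are given as a 3x3 rotation matrix whose columns are the frame's x, y, z axes.
In Python, from rig import telemetry, imaging, env gives the robot as it stands.
- The arm moves only by the shell command python3 -m jog 'ROWS' [OPENING] [FORCE]. ROWS is JSON, a list of rows, each a list of 2 entries, a list of its own where there are three numbers: the shift along the tool's x, y, z in m, then the turn about the tool's z in rad. In form: [[[dx, dy, dz], spin], ...]. A call has 1 to 20 rows; each row shifts and turns the commanded pose from where the row before left it, along the tool's axes as they then stand; what a row does not reach is not made up. A row lasts 1/8 s, in which the tool goes at most 62.5 mm and 10.7 degrees, less where a joint would pass 70% of its speed; a pose out of reach is approached as far as the arm can. A call with a gripper value outside its range is refused whole. OPENING is the opening, from 0 (shut) to 1 (fully open), set as the call begins (- or left out, the last holds). The fingers move at their own pace and stop on an object; FORCE is the grip in N (left out, the last holds). Time passes only in rows, so rows that do not move let the fingers close. It gives the time, the measured TCP pose, the force, the opening and the grip force at its end, in the units of the state.
- telemetry.read_state(): the state, without advancing time (a new reading comes with each control period).
- imaging.camera(name): name is "scene" or "top" or "wrist"; returns a dict with "pixels" (400x640x3 uint8, blue, green, red), "fx", "fy", "cx", "cy" (pixels), "eye" and "rotation" of the camera in the world; the wrist camera has in their place "tool_from_camera" (4x4, takes a point from camera to tool coordinates, whose origin is the TCP and whose axes are the flange's). Camera axes: x right, y up, looking along -z (the intrinsics and any distortion apply to the point x, -y, -z); pixel columns grow to the right and rows downward; lengths in mm; the calibration is good to about 2 mm. A picture is of the moment at which its call begins: read the wrist's pose just before it. There is no depth.
- env.finish_job(): hands the job in; it is judged then, once.
The state is a dict: "t": time; "joints": joint angles; "qvel": joint speeds; "effort": joint torques, N m; "position": TCP position; "eef_rot": TCP orientation; "wrist_force": force on the tool from outside, world axes, zero at the start; "moment": the same for the moment, N m; "gripper_width": opening from 0.0 (shut) to 1.0 (fully open); "grasp_force": force on a finger pad.
Only numpy, scipy, OpenCV 4.12 (cv2) and the standard library are available. Lean on these libraries where they do the work, as an engineer would, in place of code of your own. Each camera call takes 0.05 s, during which the arm holds its last target. There are 200 camera calls.

## Working session

There is one attempt and no reset: what is moved stays moved. The work goes in short steps, Python scripts to look and compute and a shell command to move; the robot and the scene stay as the last step left them, time stands still between calls to the robot, and variables do not carry over. Pictures are saved under pics/ and viewed, at most 10 in all, crops included, and the job is handed in when it is done.

```bash
mkdir -p pics
python3 - <<'E'
from rig import telemetry, imaging, env
import cv2,numpy as np
s=telemetry.read_state();print({k:np.round(v,3).tolist() for k,v in s.items()});print(env.grip_point_offset)
for n in("top","scene"):
    c=imaging.camera(n);cv2.imwrite(f"pics/{n}1.png",c["pixels"]);print(n,{k:np.round(v,4).tolist() for k,v in c.items() if k!="pixels"})
E
```

```text
{'t': 0.0, 'joints': [62.247, 24.936, 1.434, 90.191, -0.665, 64.972, -4.302], 'qvel': [-0.039, -0.036, -0.079, 0.057, -0.057, -0.016, -0.051], 'effort': [-0.0, -66.784, 0.985, -31.446, -0.061, 0.043, 0.0], 'position': [232.59, -579.553, 225.94], 'eef_rot': [[0.928, 0.372, -0.001], [0.372, -0.928, 0.001], [-0.0, -0.002, -1.0]], 'wrist_force': [-0.068, -0.065, 0.521], 'moment': [-0.002, -0.071, 0.025], 'grasp_force': 0.0, 'gripper_width': 1.003}
-18.8
top {'fx': 414.5753, 'fy': 414.5753, 'cx': 317.1538, 'cy': 196.4122, 'eye': [492.5264, 238.6393, 939.2214], 'rotation': [[-0.0099, 0.9941, -0.1084], [-0.9999, -0.0089, 0.0096], [0.0086, 0.1085, 0.9941]]}
scene {'fx': 479.0166, 'fy': 479.0166, 'cx': 318.724, 'cy': 197.2617, 'eye': [259.6685, -485.3368, 469.669], 'rotation': [[0.9094, 0.1826, -0.3736], [-0.4157, 0.4177, -0.8079], [0.0085, 0.8901, 0.4557]]}
```

View pics/top1.png

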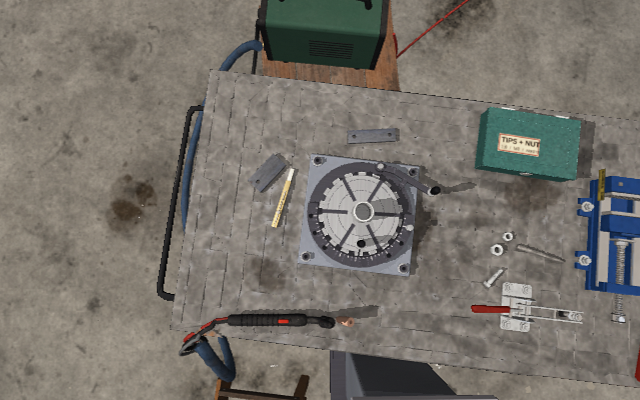

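View pics/scene1.png

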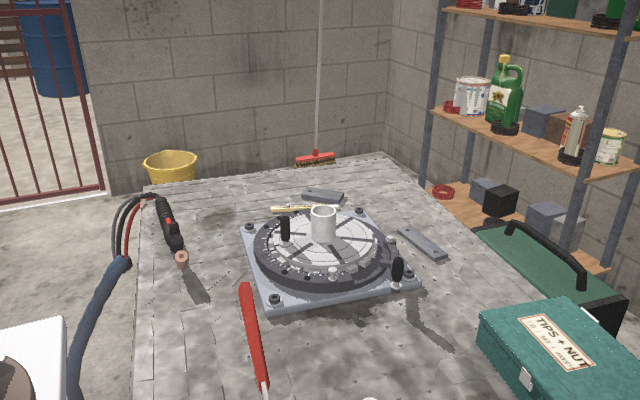

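The top view shows the turntable at about (362,212), the handle top near (361,243), the pin near (409,228), the lever grip near (434,190) and the pivot near (380,166). I'll enlarge the crop and cast rays.

```bash
cat > h.py <<'E'
from rig import telemetry, imaging, env
import cv2,numpy as np
def ray(c,u,v,z):
    d=c["rotation"]@np.array([(u-c["cx"])/c["fx"],-(v-c["cy"])/c["fy"],-1.]); e=np.array(c["eye"])
    return (e+d*(z-e[2])/d[2])[:2]
def proj(c,p):
    q=np.array(c["rotation"]).T@(np.array(p)-c["eye"]); return np.array([c["cx"]+c["fx"]*q[0]/-q[2],c["cy"]-c["fy"]*q[1]/-q[2]])
E
python3 - <<'E'
from h import *
c=imaging.camera("top");c["rotation"]=np.array(c["rotation"])
for n,u,v,z in[("centre pipe top",363,212,93),("handle top",361,243.5,93),("pin head",409,228,54),("grip top",435,190,84),("pivot",380,166,43)]:print(n,ray(c,u,v,z).round(1))
im=c["pixels"][145:285,290:450];cv2.imwrite("pics/crop1.png",cv2.resize(im,None,fx=4.2,fy=4.2,interpolation=cv2.INTER_CUBIC))
E
```

```text
centre pipe top [551.9 136.9]
handle top [487.9 142.4]
pin head [519.5  34.7]
grip top [597.  -15.3]
pivot [656.2  91.4]
```

View pics/crop1.png

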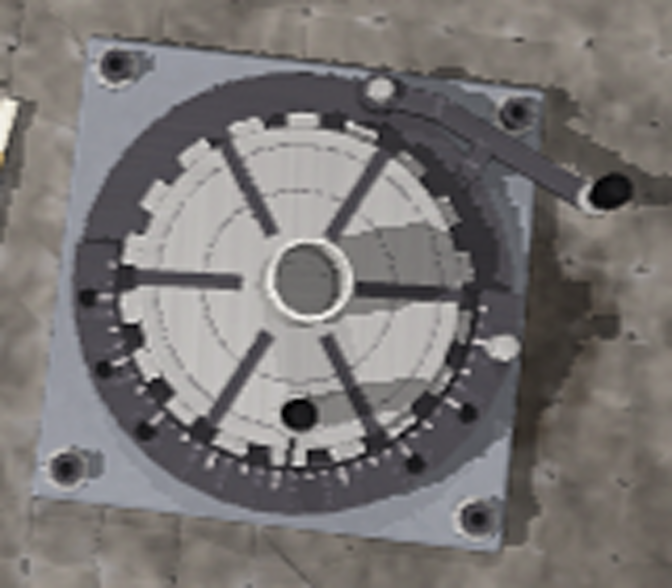

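The pin is in the outermost hole on the right (80°, at -y), with plugs in the other five. I'll get the centre and yaw from the plugs, bolts and handle.

Run:
```python
from h import *
c=imaging.camera("top");c["rotation"]=np.array(c["rotation"])
f=lambda x,y,z:ray(c,290+(x-1.6)/4.2,145+(y-1.6)/4.2,z)
P=[(88,297,37,-80),(103,370,37,-60),(146,432,37,-40),(416,464,37,40),(468,411,37,60),(503,346,54,80)]
W=np.array([f(x,y,z) for x,y,z,a in P])
# fit W = C + 109*R(yaw)*(-cos a,-sin a)
from scipy.optimize import least_squares
a=np.radians([p[3] for p in P])
r=least_squares(lambda q:(W-q[:2]+109*np.c_[np.cos(a+q[2]),np.sin(a+q[2])]).ravel(),[550,137,0])
C=r.x[:2];yaw=r.x[2];print("C",C,"yaw",np.degrees(yaw),"res",r.fun.round(1))
cor=np.array([f(*p,14) for p in[(92,38),(543,92),(500,550),(33,493)]]);print("bed",cor.mean(0),np.linalg.norm(np.roll(cor,1,0)-cor,axis=1))
print("pipe",f(310,277,93))
for n,x,y,z,h in[("handle",299,413,93,0),("index",292,447,38,0),("grip",612,188,84,0),("pivot",380,89,43,0)]:
    p=f(x,y,z);d=p-C;az=np.degrees(np.arctan2(-d[1],-d[0])-yaw);print(n,p.round(1),"r",np.hypot(*d).round(1),"ang",az.round(1))
```

```text
C [554.19822886 136.29590639] yaw -7.190302604564663 res [ 0.7 -0.5 -0.1  0.5 -0.3 -0.9 -0.5 -0.5  0.6 -0.3 -0.4  1.7]
bed [553.79074148 136.03813894] [245.12424767 245.2796125  245.39212162 246.84400555]
pipe [554.80156992 135.99507308]
handle [489.  142.8] r 65.5 ang 1.5
index [471.4 140.5] r 82.9 ang 4.3
grip [598.3 -16.1] r 158.6 ang 113.3
pivot [656.6  91.1] r 111.9 ang 163.4
```

```bash
python3 -m jog '[[[0.0328,-0.0382,0],0],[[0.0328,-0.0382,0],0],[[0.0328,-0.0382,0],0],[[0.0328,-0.0382,0],0],[[0.0328,-0.0382,0],0],[[0.0328,-0.0382,0],0],[[0.0328,-0.0382,0],0],[[0.0328,-0.0382,0],0],[[0.0328,-0.0382,0],0],[[0.0328,-0.0382,0],0],[[0.0328,-0.0382,0],0],[[0.0328,-0.0382,0],0],[[0.0328,-0.0382,0],0],[[0.0328,-0.0382,0],0],[[0.0328,-0.0382,0],0],[[0.0328,-0.0382,0],0],[[0,0,0],0.121],[[0,0,0],0.121],[[0,0,0],0.121],[[0,0,0],0.121]]' 0 10
```

```text
t: 2.7
position: [492.1, 182.6, 226.5]
eef_rot: [[0.994, -0.106, -0.0], [-0.106, -0.994, -0.0], [-0.0, 0.0, -1.0]]
wrist_force: [-0.3, 0.3, -0.6]
gripper_width: 0.004
grasp_force: 0.0
```

```bash
python3 -m jog '[[[0,0,0.035],0],[[0,0,0.035],0],[[0,0,0.035],0],[[0,0,0.03],0],[[0,0,0.02],0],[[0,0,0.008],0],[[0,0,0],0],[[0,0.004,0],0],[[0,0.004,0],0],[[0,0.003,0],0],[[0,0,0],0]]'
python3 -m jog '[[[-0.0021,0.0058,0],-0.087],[[-0.0021,0.0058,0],-0.087],[[-0.0021,0.0058,0],-0.087],[[0,0,0],0]]'
```

```text
t: 4.08
position: [491.2, 171.3, 63.9]
eef_rot: [[0.995, -0.103, 0.0], [-0.103, -0.995, -0.0], [0.0, 0.0, -1.0]]
wrist_force: [0.6, 0.6, 0.5]
gripper_width: 0.004
grasp_force: 0.0
t: 4.58
position: [484.5, 154.5, 63.8]
eef_rot: [[0.988, 0.157, 0.0], [0.157, -0.988, 0.0], [0.0, -0.0, -1.0]]
wrist_force: [0.2, 0.3, 0.4]
gripper_width: 0.003
grasp_force: 0.3
```

Run:
```python
from h import *
c=imaging.camera("scene")
im=c["pixels"][170:320,220:440];cv2.imwrite("pics/s2.png",cv2.resize(im,None,fx=3.6,fy=3.6,interpolation=cv2.INTER_CUBIC))
```

```text
(no output)
```

View pics/s2.png

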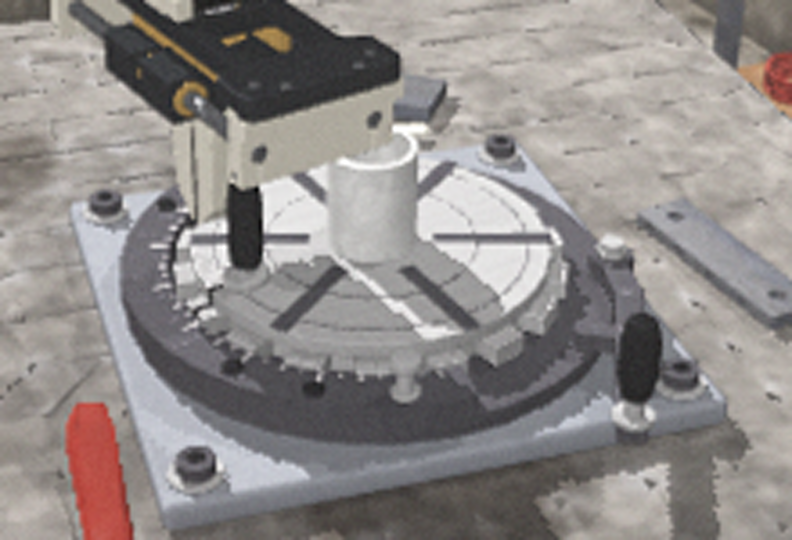

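The handle (axis base about (245,262) in the crop) is now in front of the finger and seems to have moved already. I'll compute its angle.

Run:
```python
from h import *
c=imaging.camera("scene")
f=lambda x,y,z:ray({**c,"rotation":np.array(c["rotation"])},220+(x-1.3)/3.6,170+(y-1.3)/3.6,z)
C=np.array([554.2,136.3])
for n,x,y,z in[("hand",245,262,51),("hand47",246,270,47),("pipe",374,145,93),("pin",405,360,54)]:
    p=f(x,y,z);d=p-C;print(n,p.round(1),np.hypot(*d).round(1),(np.degrees(np.arctan2(-d[1],-d[0]))+7.2).round(1))
```

```text
hand [490.2 131.2] 64.2 11.8
hand47 [490.4 130.7] 64.0 12.2
pipe [556.7 137.8] 2.9 -141.9
pin [521.4  31.2] 110.1 79.9
```

```bash
python3 -m jog '[[[-0.0023,0.0059,0],-0.0873],[[-0.0023,0.0059,0],-0.0873],[[-0.0023,0.0059,0],-0.0873],[[-0.0023,0.0059,0],-0.0873],[[-0.0023,0.0059,0],-0.0873],[[-0.0023,0.0059,0],-0.0873],[[0,0,0],0]]'
python3 -m jog '[[[-0.0023,0.0059,0],-0.0873],[[-0.0023,0.0059,0],-0.0873],[[-0.0023,0.0059,0],-0.0873],[[-0.0023,0.0059,0],-0.0873],[[-0.0023,0.0059,0],-0.0873],[[-0.0023,0.0059,0],-0.0873],[[0,0,0],0],[[0,0,0],0]]'
python3 - <<'E'
from h import *
c=imaging.camera("scene");C=np.array([554.2,136.3])
u,v=proj(c,[*(C-66*np.array([np.cos(np.radians(64.8)),np.sin(np.radians(64.8))])),75]);print(u,v,proj(c,[521.4,31.2,54]))
cv2.imwrite("pics/s3.png",cv2.resize(c["pixels"][170:320,220:440],None,fx=3.6,fy=3.6,interpolation=cv2.INTER_CUBIC))
s=telemetry.read_state();print(s["position"],s["wrist_force"])
E
```

```text
t: 5.55
position: [484.9, 116.6, 63.7]
eef_rot: [[0.777, 0.629, -0.0], [0.629, -0.777, -0.0], [-0.0, 0.0, -1.0]]
wrist_force: [-0.1, -0.1, 0.1]
gripper_width: 0.004
grasp_force: 0.1
t: 6.55
position: [503.7, 84.5, 63.7]
eef_rot: [[0.36, 0.933, 0.0], [0.933, -0.36, -0.0], [-0.0, 0.0, -1.0]]
wrist_force: [0.2, 0.7, -0.2]
gripper_width: 0.005
grasp_force: 0.0
322.20748655396216 241.64480640963782 [332.1506837 269.6405589]
[503.69564222  84.49300729  63.73196922] [-0.0793751   0.89847326 -0.8398503 ]
```

View pics/s3.png

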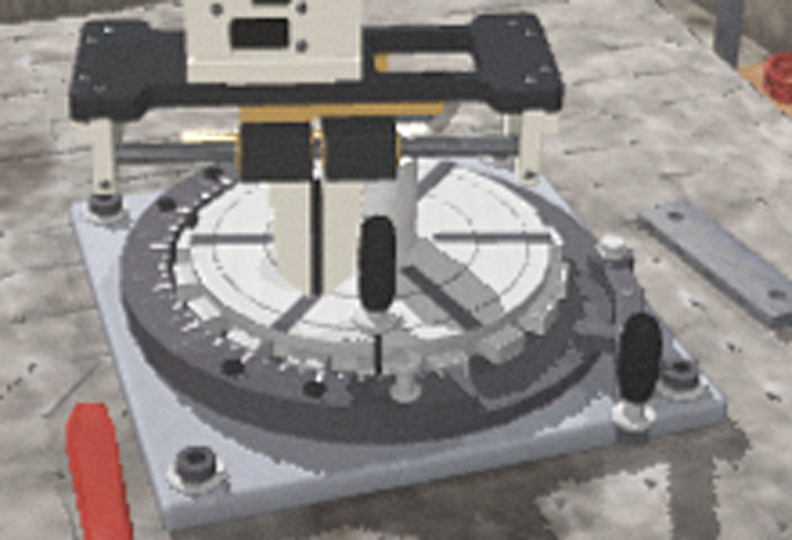

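The handle (377,263) and the black index line (378, 338–372) are just short of the pin (405,362). I'll compute the remaining angle.

```bash
cat >> h.py <<'E'
C=np.array([554.2,136.3])
def ang(c,x,y,z):
    p=ray({**c,"rotation":np.array(c["rotation"])},220+(x-1.3)/3.6,170+(y-1.3)/3.6,z);d=p-C
    return p.round(1),np.hypot(*d).round(1),(np.degrees(np.arctan2(-d[1],-d[0]))+7.2).round(1)
E
python3 - <<'E'
from h import *
c=imaging.camera("scene")
print(ang(c,378.5,372,35),ang(c,377,310,51),ang(c,377,223,93),ang(c,405,360,54))
for a in(70,72,74,76,80):
    t=np.radians(a-7.2);q=proj(c,[*(C-92*np.array([np.cos(t),np.sin(t)])),35]);print(a,(q-[220,170])*3.6+1.3)
E
```

```text
(array([519.3,  51.6]), np.float64(91.6), np.float64(74.8)) (array([528.2,  72.6]), np.float64(68.8), np.float64(75.0)) (array([528.9,  75.3]), np.float64(66.0), np.float64(74.6)) (array([521.4,  31.2]), np.float64(110.1), np.float64(79.9))
70 [360.24578767 372.44064407]
72 [367.84449402 372.62288135]
74 [375.44500752 372.64682193]
76 [383.03494822 372.51244683]
80 [398.13377115 371.77028601]
```

```bash
python3 -m jog '[[[-0.0005,0.0012,0],-0.0175],[[-0.0005,0.0012,0],-0.0175],[[-0.0005,0.0012,0],-0.0175],[[-0.0005,0.0012,0],-0.0175],[[0,0,0],0],[[0,0,0],0]]'
cat >> h.py <<'E'
def dark(c):
    g=cv2.cvtColor(c["pixels"],cv2.COLOR_BGR2GRAY).astype(int)
    for v in range(262,276): print(v,g[v,318:340])
    b=cv2.inRange(c["pixels"][225:262,300:350],(0,0,0),(45,45,45));n,l,st,ce=cv2.connectedComponentsWithStats(b)
    for i in range(1,n):
        if st[i,4]>40:
            x,y=ce[i]+[300,225];print("blob",st[i],x,y,ang(c,(x-220)*3.6+1.3,(y-170)*3.6+1.3,72))
E
python3 - <<'E'
from h import *
c=imaging.camera("scene");dark(c)
E
```

```text
t: 7.4
position: [507.7, 81.0, 63.7]
eef_rot: [[0.291, 0.957, 0.0], [0.957, -0.291, 0.0], [0.0, 0.0, -1.0]]
wrist_force: [-1.6, 1.4, 0.7]
gripper_width: 0.004
grasp_force: 0.9
262 [214 214 215 214 220 171 156 146 140 131 121 135 134 153 160 159 157 157
 152 207 217 228]
263 [214 213 212 213 202 213 222 172 164  79  31 136 161 157 153 159 155 160
 154 153 149 210]
264 [204 204 205 212 162 193 203 207 220 127  45 109 156 159 160 154 155 159
 161 160 155 169]
265 [157 150 176 186 189 156 145 147 183 128  60  80 154 167 163 155 154 147
 144 144 140 140]
266 [153 152 151 149 149 152 150 147 153 104  50  81 140 146 143 140 142 141
 141 142 141 137]
267 [153 148 149 149 145 147 145 149 149 106  50 101 130 135 130 129 125 129
 137 133 136 131]
268 [148 147 146 142 145 142 138 144 146 101  70 125 137 137 134 133 132 132
 141 129 127 123]
269 [141 144 142 146 136 133 131 137 138  90 109 141 138 139 139 140 134 133
 147 132 140 143]
270 [156 158 156 158 130 135 139 143 143  90 136 153 148 142 144 144 139 142
 129 121 135 144]
271 [154 153 156 157 137 147 141 150 161 120 138 156 155 158 147 155 150 141
 123 116 133 134]
272 [149 154 151 157 133 140 143 144 157 160  93 135 161 166 161 157 153 136
 120 105  93  96]
273 [122 123 131 121 104 139 155 161 155 159  85  88 142 150 149 142 133 123
 116  90  75  74]
274 [ 91 127 139  84  65  93  94 139 104  99  75  65 130 145 148 136 120  97
  96  98  84  82]
275 [100 175 155  89  66  69  65  85  72  70  75  73 136 150 152 146 122  93
  79  78  77  76]
```

The index is now at about 78.2°, so I'll nudge it 1.8° more.

```bash
python3 -m jog '[[[-0.0004,0.0011,0],-0.016],[[-0.0004,0.0011,0],-0.016],[[0,0,0],0],[[0,0,0],0]]'
python3 - <<'E'
from h import *
c=imaging.camera("scene")
cv2.imwrite("pics/s4.png",cv2.resize(c["pixels"][220:290,290:370],None,fx=7,fy=7,interpolation=cv2.INTER_CUBIC))
for a in(78,79,80,81):
  for r,z in((88,35),(92,35),(109,54)):
    t=np.radians(a-7.2);q=proj(c,[*(C-r*np.array([np.cos(t),np.sin(t)])),z]);print(a,r,((q-[290,220])*7+3).round(1))
E
```

```text
t: 7.95
position: [509.5, 79.5, 63.7]
eef_rot: [[0.26, 0.966, 0.0], [0.966, -0.26, -0.0], [-0.0, 0.0, -1.0]]
wrist_force: [-2.3, 2.3, 0.9]
gripper_width: 0.004
grasp_force: 1.0
78 88 [267.9 363.3]
78 92 [270.  374.2]
78 109 [280.5 348.4]
79 88 [274.9 363. ]
79 92 [277.3 373.8]
79 109 [289.5 347.9]
80 88 [281.9 362.5]
80 92 [284.6 373.4]
80 109 [298.5 347.3]
81 88 [288.8 362. ]
81 92 [291.9 372.8]
81 109 [307.4 346.7]
```

View pics/s4.png

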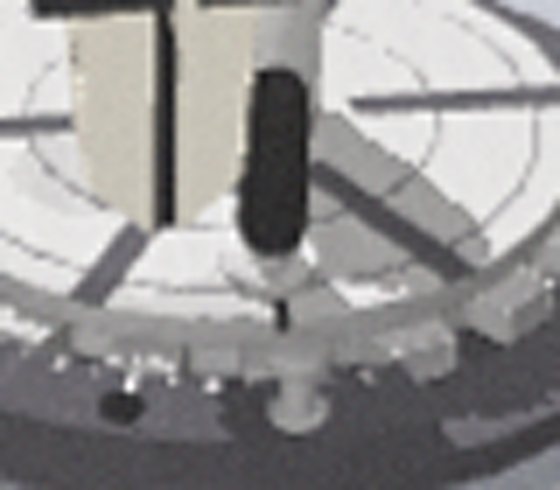

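The index is within about 0.5° of the pin line (line at (282,315), pin at (299,400), both on the projected 80° ray). I'll back off, rise, and check from above on the way to the lever.

```bash
python3 -m jog '[[[0,-0.005,0],0],[[0,-0.01,0],0],[[0,0,-0.02],0],[[0,0,-0.04],0],[[0,0,-0.04],0],[[-0.0133,0.0283,0],0],[[-0.0133,0.0283,0],0],[[-0.0133,0.0283,0],0],[[-0.0133,0.0283,0],0],[[-0.0133,0.0283,0],0],[[-0.0133,0.0283,0],0],[[0,0,0],0.117],[[0,0,0],0.117],[[0,0,0],0],[[0,0,0],0]]'
python3 - <<'E'
from h import *
c=imaging.camera("top")
cv2.imwrite("pics/t2.png",cv2.resize(c["pixels"][145:285,290:450],None,fx=4.2,fy=4.2,interpolation=cv2.INTER_CUBIC))
for r,z in((66,93),(84,43),(92,38)):
    t=np.radians(80-7.2);q=proj(c,[*(C-r*np.array([np.cos(t),np.sin(t)])),z]);print(r,((q-[290,145])*4.2+1.6).round(1))
E
```

```text
t: 9.88
position: [637.9, -37.5, 163.7]
eef_rot: [[0.474, 0.881, -0.0], [0.881, -0.474, -0.0], [-0.0, 0.0, -1.0]]
wrist_force: [0.0, 0.0, -0.1]
gripper_width: 0.007
grasp_force: 0.0
66 [439.7 317.1]
84 [454.5 332.1]
92 [467.5 337. ]
```

View pics/t2.png

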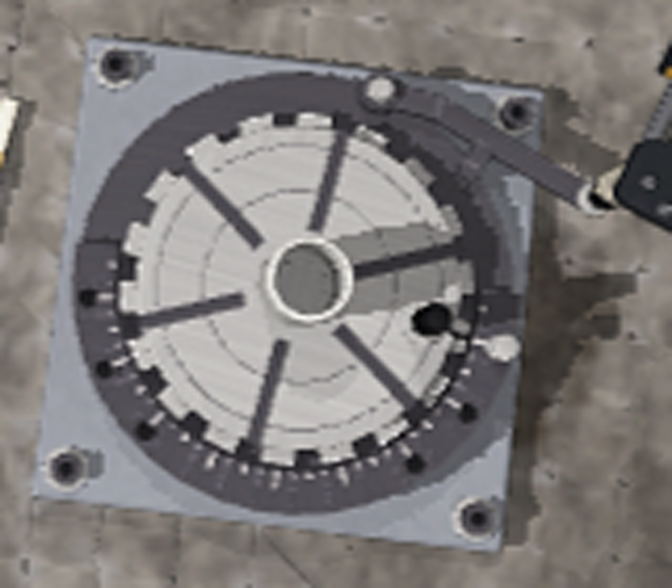

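The handle (431,319) looks close to the pin ray. I'll get a more precise angle from the six faceplate slots, which turn with the table, against the start picture.

Run:
```python
from h import *
from collections import defaultdict
c=imaging.camera("top");c["rotation"]=np.array(c["rotation"])
def prof(im,z=43):
    a=np.arange(0,360,.25);g=cv2.cvtColor(im,cv2.COLOR_BGR2GRAY).astype(np.float32);S=[]
    for r in range(50,78,2):
        uv=np.array([proj(c,[*(C-r*np.array([np.cos(t),np.sin(t)])),z]) for t in np.radians(a-7.2)],np.float32)
        S.append(cv2.remap(g,uv[None,:,0],uv[None,:,1],cv2.INTER_LINEAR)[0])
    return a,np.median(S,0)
for n,im in(("start",cv2.imread("pics/top1.png")),("now",c["pixels"])):
    a,p=prof(im);m=(p<125).astype(int);e=np.flatnonzero(np.diff(m));print(n,a[e])
```

```text
start [  1.    13.75  28.5   39.25  89.   125.25 149.75 156.5  209.5  216.75
 270.   276.5  330.   336.75]
now [ 46.75  53.25  76.    87.5  104.5  115.25 166.   173.   226.   232.5
 286.25 293.   346.5  353.  ]
```

The slots give the index at 3.2° at the start and 79.7° now, which is within tolerance. Next is the lever.

```bash
python3 -m jog '[[[0,0,0.03],0],[[0,0,0.03],0],[[0,0,0.03],0],[[0,0,0.013],0],[[0,0,0.005],0],[[0,0,0],0],[[0,-0.004,0],0],[[0,-0.004,0],0],[[0,-0.004,0],0],[[0,-0.004,0],0],[[0,0,0],0]]'
python3 -m jog '[[[-0.0009,-0.0043,0],0.035],[[-0.0009,-0.0043,0],0.035],[[-0.0009,-0.0043,0],0.035],[[0,0,0],0]]'
python3 -m jog '[[[-0.0009,-0.0043,0],0.035],[[-0.0009,-0.0043,0],0.035],[[-0.0009,-0.0043,0],0.035],[[0,0,0],0]]'
```

```text
t: 11.35
position: [623.9, -29.8, 55.8]
eef_rot: [[0.476, 0.879, -0.0], [0.879, -0.476, -0.0], [-0.0, -0.0, -1.0]]
wrist_force: [-0.4, 0.5, 0.3]
gripper_width: 0.004
grasp_force: 0.0
t: 11.85
position: [611.2, -25.6, 55.8]
eef_rot: [[0.566, 0.824, -0.0], [0.824, -0.566, -0.0], [-0.0, -0.0, -1.0]]
wrist_force: [0.3, 0.2, -0.0]
gripper_width: 0.005
grasp_force: 0.0
t: 12.35
position: [599.2, -20.0, 55.7]
eef_rot: [[0.649, 0.761, -0.0], [0.761, -0.649, -0.0], [-0.0, -0.0, -1.0]]
wrist_force: [0.3, 0.2, -0.0]
gripper_width: 0.004
grasp_force: 0.0
```

```bash
python3 -m jog '[[[-0.0007,-0.0032,0],0.026],[[-0.0007,-0.0032,0],0.026],[[0,0,0],0]]'
python3 -m jog '[[[-0.0007,-0.0032,0],0.026],[[-0.0007,-0.0032,0],0.026],[[0,0,0],0]]'
```

```text
t: 12.72
position: [593.7, -16.9, 55.7]
eef_rot: [[0.688, 0.726, -0.0], [0.726, -0.688, -0.0], [-0.0, -0.0, -1.0]]
wrist_force: [0.1, -0.3, -0.3]
gripper_width: 0.003
grasp_force: 0.0
t: 13.1
position: [588.1, -13.3, 55.7]
eef_rot: [[0.725, 0.689, -0.0], [0.689, -0.725, 0.0], [-0.0, -0.0, -1.0]]
wrist_force: [0.2, -0.1, 0.5]
gripper_width: 0.002
grasp_force: 0.0
```

Run:
```python
from h import *
c=imaging.camera("scene")
cv2.imwrite("pics/s5.png",cv2.resize(c["pixels"][170:320,260:480],None,fx=3.6,fy=3.6,interpolation=cv2.INTER_CUBIC))
```

```text
(no output)
```

View pics/s5.png

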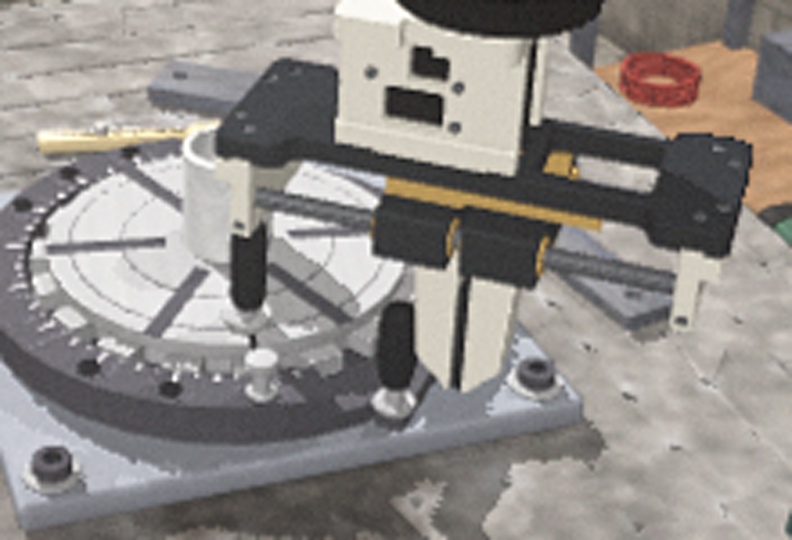

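The lever grip (396,350) is being pushed in by the finger backs, and the index line is still under the pin ray. I'll check the body's clearance over the handle, then go on.

```bash
python3 - <<'E'
from h import *
c=imaging.camera("scene")
for z in(95,110,121,130):print(z,(proj(c,[522.6,55.6,z])-[260,170])*3.6+1.3)
E
python3 -m jog '[[[-0.0005,-0.0021,0],0.0175],[[-0.0005,-0.0021,0],0.0175],[[0,0,0],0],[[0,0,0],0]]'
python3 -m jog '[[[-0.0005,-0.0021,0],0.0175],[[0,0,0],0],[[0,0,0],0]]'
```

```text
95 [239.68320271 244.89953707]
110 [240.26210326 213.39239523]
121 [240.69387692 189.89275669]
130 [241.05181248 170.41181743]
t: 13.7
position: [584.7, -11.2, 55.7]
eef_rot: [[0.748, 0.664, -0.0], [0.664, -0.748, -0.0], [-0.0, -0.0, -1.0]]
wrist_force: [-0.1, 0.9, 0.4]
gripper_width: 0.008
grasp_force: 0.0
t: 14.08
position: [583.0, -10.0, 55.7]
eef_rot: [[0.76, 0.65, -0.0], [0.65, -0.76, 0.0], [-0.0, -0.0, -1.0]]
wrist_force: [0.4, 0.7, -0.7]
gripper_width: 0.004
grasp_force: 0.1
```

```bash
python3 -m jog '[[[0,0.001,0],0],[[0,0,-0.01],0],[[0,-0.001,0],0],[[-0.0005,-0.0021,0],0.0175],[[0,0,0],0],[[0,0,0],0]]'
python3 -m jog '[[[-0.0005,-0.0021,0],0.0175],[[0,0,0],0],[[0,0,0],0]]'
python3 -m jog '[[[-0.0005,-0.0021,0],0.0175],[[0,0,0],0],[[0,0,0],0]]'
```

```text
t: 14.82
position: [581.2, -8.8, 65.6]
eef_rot: [[0.771, 0.637, -0.0], [0.637, -0.771, -0.0], [-0.0, -0.0, -1.0]]
wrist_force: [-0.1, -0.7, 1.0]
gripper_width: 0.005
grasp_force: 0.1
t: 15.2
position: [579.4, -7.4, 65.6]
eef_rot: [[0.782, 0.623, -0.0], [0.623, -0.782, 0.0], [-0.0, -0.0, -1.0]]
wrist_force: [0.3, -0.4, -0.2]
gripper_width: 0.01
grasp_force: 0.1
t: 15.58
position: [578.0, -6.3, 65.7]
eef_rot: [[0.793, 0.609, 0.0], [0.609, -0.793, -0.0], [0.0, 0.0, -1.0]]
wrist_force: [2.1, -1.3, -0.7]
gripper_width: 0.01
grasp_force: 0.9
```

```bash
python3 -m jog '[[[-0.0002,-0.001,0],0.009],[[0,0,0],0],[[0,0,0],0]]'
python3 -m jog '[[[-0.0002,-0.001,0],0],[[0,0,0],0],[[0,0,0],0]]'
python3 -m jog '[[[0,-0.001,0],0],[[0,0,0],0],[[0,0,0],0]]'
```

```text
t: 15.95
position: [577.7, -6.3, 65.8]
eef_rot: [[0.799, 0.601, 0.001], [0.601, -0.799, -0.001], [0.0, 0.001, -1.0]]
wrist_force: [4.3, -1.8, -3.1]
gripper_width: 0.009
grasp_force: 2.4
t: 16.32
position: [577.6, -6.2, 65.9]
eef_rot: [[0.799, 0.601, 0.002], [0.601, -0.799, -0.001], [0.001, 0.002, -1.0]]
wrist_force: [5.2, -4.5, -3.7]
gripper_width: 0.004
grasp_force: 3.6
t: 16.7
position: [577.5, -6.1, 65.9]
eef_rot: [[0.8, 0.6, 0.003], [0.6, -0.8, -0.002], [0.001, 0.003, -1.0]]
wrist_force: [7.9, -7.2, -4.2]
gripper_width: 0.007
grasp_force: 4.8
```

The lever moved about 0.40 rad and then stopped firmly. A rim stop would have allowed at most 0.23 rad, so the tooth should be home. I'll retreat and verify.

```bash
python3 -m jog '[[[0,0.008,0],0],[[0,0.012,0],0],[[0,0.02,0],0],[[0,0,-0.04],0],[[0,0,-0.05],0],[[0,0,-0.05],0],[[0,0.05,0],0],[[0,0.05,0],0],[[0,0,0],0],[[0,0,0],0]]'
python3 - <<'E'
from h import *
c=imaging.camera("top");c["rotation"]=np.array(c["rotation"])
cv2.imwrite("pics/t3.png",cv2.resize(c["pixels"][145:285,290:450],None,fx=4.2,fy=4.2,interpolation=cv2.INTER_CUBIC))
a=np.arange(0,360,.25);g=cv2.cvtColor(c["pixels"],cv2.COLOR_BGR2GRAY).astype(np.float32);S=[]
for r in range(50,78,2):
    uv=np.array([proj(c,[*(C-r*np.array([np.cos(t),np.sin(t)])),43]) for t in np.radians(a-7.2)],np.float32)
    S.append(cv2.remap(g,uv[None,:,0],uv[None,:,1],cv2.INTER_LINEAR)[0])
p=np.median(S,0);print(a[np.flatnonzero(np.diff((p<125).astype(int)))])
E
```

```text
t: 17.95
position: [659.9, -116.0, 205.3]
eef_rot: [[0.799, 0.602, -0.001], [0.602, -0.799, 0.001], [-0.0, -0.001, -1.0]]
wrist_force: [-0.1, 0.2, -0.5]
gripper_width: 0.009
grasp_force: 0.0
[ 46.5   53.25  76.    89.75  92.    97.25  99.25  99.75 104.   119.
 119.25 124.25 166.   173.   226.   232.75 286.25 293.   346.5  353.25]
```

View pics/t3.png

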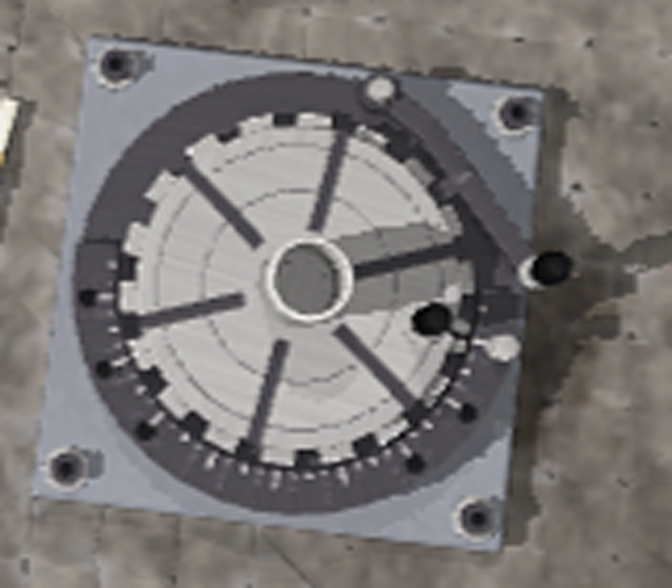

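The grip is at (551,268), about 0.40 rad from its start. The tooth sits in the notch near (450,188), the index is still at the pin's station, and the gripper is clear.

```bash
python3 -c "
from rig import env
print(env.finish_job())"
```

```text
the job is handed in; nothing more can be done
None
```

I turned the turntable to the setting pin at the 80° station (index measured at 79.7°), pushed the lock lever about 0.40 rad to a firm stop with its tooth in the notch, moved the gripper clear of both, and handed the job in at about 18 s.

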